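# Clamp a tin in the one-handed preparation board

### The arm

A 7-joint arm with a two-finger parallel gripper is mounted at the origin on a cart in front of the work surface, level with it; the furniture and walls round the work are solid. World frame = base frame: x ahead of the robot, y to its left, z up, the work surface at z = 0. Lengths are in m, angles in rad, forces in N, time in s.
With the tool pointing down it reaches from about 0.35 to 0.9 m from the base axis. Payload 8.1 kg.
Tool frame: the origin (TCP) lies midway between the tips of the shut fingers; the grasp point (between the pads) lies behind it (arm.tcp_to_grasp is the z of the grasp point in the tool frame, in m); z points along the fingers, y is the line along which they close (so a half turn about z gives the same grasp; the last joint's range is limited). The gripper opens to 92 mm and grips with 3 to 60 N. Pads are 19 mm wide; open, the fingers measure 130 mm over their backs; the gripper's body (75 mm by 190 mm) begins 47 mm behind the grasp point.
Start: joints at [1.061, 0.434, 0.025, 1.573, -0.012, 1.134, -0.075], TCP at [0.247, -0.574, 0.227] pointing down, gripper open.
Joint ranges: [-2.62, 2.62], [-0.44, 2.09], [-1.27, 1.32], [0.08, 2.57], [-1.32, 4.46], [0.12, 2], [-2.74, 2.74]. Speed limits (rad/s): [2.22, 2.22, 3.01, 3.01, 3.14, 3.14, 3.14].

### API

Orientations are given as a rotation vector (axis times angle).
In Python, from cell import readout, vision, arm gives the robot as it stands.
- The arm moves only by the tool carry_out, never from a script. Its argument "increments" is one flat list of numbers, 6 for each row, row after row: the shift along the world's x, y, z in mm, then the turn, a rotation vector about the world's x, y, z in rad. In form: [tx, ty, tz, wx, wy, wz, tx, ty, tz, wx, wy, wz, ...]. A call has 1 to 20 rows; each row shifts and turns the commanded pose from where the row before left it; what a row does not reach is not made up. A row lasts 1/8 s, in which the tool goes at most 62.5 mm and 10.7 degrees, less where a joint would pass 70% of its speed; a pose out of reach is approached as far as the arm can. A call with a gripper value outside its range is refused whole. "grip" is the closure, from 0 (fully open) to 1 (shut), set as the call begins (left out, the last holds). The fingers move at their own pace and stop on an object; "newtons" is the grip in N (left out, the last holds). Time passes only in rows, so rows that do not move let the fingers close. It gives the time, the measured TCP pose, the force, the opening and the grip force at its end, in the units of the state.
- readout.observe(): the state, without advancing time (a new reading comes with each control period).
- vision.get_image(name): name is "scene" or "top" or "wrist"; returns the picture (420x560x3 uint8, red, green, blue); there is no depth.
- vision.calibration(name): a dict with "fov_y" (degrees; the focal length in pixels is half the picture's height over the tangent of half this angle, whatever the lens; pixels are square), "cx", "cy" (the principal point, pixels), "pose" (4x4, takes a point from camera to world coordinates). Camera axes: x right, y up, looking along -z (the intrinsics and any distortion apply to the point x, -y, -z); pixel columns grow to the right and rows downward; lengths in m; the calibration is good to about 2 mm. A picture is of the moment at which its call begins: read the wrist's pose just before it. calibration takes no time and is no camera call; for the wrist camera it gives the pose at the moment of the call.
- arm.sign_off(): hands the job in; it is judged then, once.
The state is a dict: "clock": time; "joints": joint angles; "dq": joint speeds; "joint_efforts": joint torques, N m; "position": TCP position; "ee_rot": TCP orientation; "force": force on the tool from outside, world axes, zero at the start; "ft_torque": the same for the moment, N m; "width": opening from 0.0 (shut) to 1.0 (fully open); "gripper_force": force on a finger pad.
Only numpy, scipy, OpenCV 4.12 (cv2) and the standard library are available. Lean on these libraries where they do the work, as an engineer would, in place of code of your own. Each camera call takes 0.05 s, during which the arm holds its last target. There are 200 camera calls.

### The job

Get the tin held fast in the board's clamp, ready to be opened: hold down the thumb release of the sliding jaw and push the jaw all the way back to the stop at the end of its bar, push the tin in between the jaws until it stands against the bar, then push the sliding jaw up until the tin is held snugly between the two jaws. Only press and push with the fingers: the tin stays standing on the board and is never picked up or tipped over, and the other things are left where they are.

Things in the scene. Friction and masses are not known exactly. Their poses are not given: they have to be found in the camera images.
- prep_board: Wooden chopping board, 240 x 340 x 19 mm, fixed on the worktop, with a bar clamp screwed on it. Origin: centre of its underside; x across (240 mm, away from the robot at yaw 0), y along (340 mm, to the robot's left), z up; yaw within +-0.15 rad. Its top is z = 0.019. Both jaws reach forward (-x) from the bar by 50 mm, to x = 0.010, and stand 52 mm above its top.
- bar_front (a point): Front face of the toothed metal bar, on the board's top, midway along the open clamp: x = 0.060, y = 0.055 in the board's frame, axes as the board's. The bar runs along the board's y, is 22 mm deep and 21 mm high. A tin standing against it has its centre 38 mm in front (-x) of this face.
- fixed_jaw_face (a point): Middle of the fixed jaw's rubber face, at the bar's left end, y = 0.122 in the board's frame, looking to -y, 28 mm above the board's top; axes as the board's.
- jaw (a joint): Sliding jaw: clear gap between the jaw faces in m, 0 (shut) to 0.135 (against the stop near the bar's right end). It opens toward -y of the board; its face lies at y = 0.122 - gap. Pushed shut (+y) it clicks along with 4 to 12 N at any time; opening is blocked after one tooth (up to 8 mm) unless the release is held down, then takes about 4 N. It stays where it is left.
- jaw_plate_back (a point): Rear (-y) side of the sliding jaw's plate, 14 mm to the -y side of its face: middle of the plate's width, 44 mm above the board's top (the plate ends at 52 mm, 50 mm wide along x). Push here toward +y to close. Between this and the heel is a 46 mm wide pocket, open above and in front, with the release lever in it.
- jaw_heel (a point): Inner (+y) side of the upright heel at the sliding jaw's outer end, 60 mm to the -y side of its face: 44 mm above the board's top (the heel ends at 50 mm, is 48 mm wide along x and 8 mm thick). Push here toward -y to open.
- release (a joint): Release lever of the ratchet, rad: 0 = up (ratchet engaged), about 0.18 = pawl clear of the teeth, 0.26 = fully down. A spring brings it up again. Fully down takes about 3 N on the ridge, which then lies 9 mm lower. It bobs up to 0.18 by itself while the jaw clicks shut and may rest anywhere below that.
- release_ridge (a point): Top of the lever's rounded thumb ridge, the place to press straight down: 38 mm long along the board's y, 14 mm wide, in the middle of the sliding jaw's pocket (37 mm to the -y side of the jaw face, 38 mm in front of the bar), 32 mm above the board's top while the lever is up. The point moves with jaw and lever.
- tin_center (a point): Centre of a closed food tin, 75 mm in diameter, 58 mm high, 0.2 to 0.33 kg, standing on the board in front (-x) of the clamp; 29 mm above the board's top. Its z axis is the tin's axis.
- garlic: Bulb of garlic, 60 mm, loose on the right part of the board; leave it.
- cherry_tomato: Cherry tomato, 30 mm, loose on the right front part of the board; leave it.
- pinch_bowl: Small white bowl, 84 mm wide, 42 mm high, loose on the worktop to the right of the board; leave it.
- spice_jar: Spice jar, 41 mm in diameter, 105 mm high, loose on the worktop to the right of the board; leave it.
Things that resemble listed ones, but are neither listed nor needed, are in the scene too. Leave any red look-alike of the part that bears tin_center alone.

How it is judged:
On the way, in this order (a step that is already met when the one before it is completed fails the run):
1. the release is held down (value of joint release above 0.18 rad), for 0.2 s.
2. the sliding jaw is pushed back to the stop (value of joint jaw above 0.125 m), for 0.1 s.
3. the tin stands between the open jaws, against the bar (x of tin_center in the frame of prep_board above 0.014 m and y of tin_center in the frame of prep_board between 0.02 and 0.088 m and value of joint jaw above 0.082 m), for 0.2 s.
At the end, for the whole second after the job is handed in: The tin stands upright on the board between the jaws, within 10 mm of the bar and within 6 mm of the fixed jaw; the sliding jaw is closed on it (no more than 5 mm of play in all), the release lever is up again and all is at rest (value of joint jaw between 0.07 and 0.0805 m and value of joint release below 0.2 rad and x of tin_center in the frame of prep_board above 0.012 m and y of tin_center in the frame of prep_board between 0.078 and 0.088 m and z of tin_center in the frame of prep_board below 0.053 m and angle between tin_center's own z axis and vertical below 0.1 rad and velocity of joint jaw between -0.005 and 0.005 m/s); the robot touches nothing.
It fails at once if the tin is lifted off the board (z of tin_center in the frame of prep_board above 0.058 m).
It fails at once if the tin is tipped (angle between tin_center's own z axis and vertical above 0.35 rad).
It fails at once if one of the other things is moved by more than 30 mm (distance of any of garlic, cherry_tomato, pinch_bowl, spice_jar from where it was at the start of the episode above 0.03 m).
It also fails if it takes over 45 s, if anything falls off the work surface, if the arm or the gripper's body presses on something with over 40 N, if the wrist force passes 120 N, or if a joint passes its speed limit or range.

## Working session

There is one attempt and no reset: what is moved stays moved. The work goes in short steps, Python scripts to look and compute and a tool call to move; the robot and the scene stay as the last step left them, time stands still between calls to the robot, and variables do not carry over. Pictures are saved under pics/ and viewed, at most 10 in all, crops included, and the job is handed in when it is done.

Besides the shell and the picture viewer there is one more tool, called after "Emit:" by a JSON object that holds its "name" and its "arguments", one argument or row to a line. carry_out: Moves the arm, as the interface text tells. Its arguments: {"type":"object","properties":{"increments":{"type":"array","items":{"type":"number"}},"grip":{"type":"number"},"newtons":{"type":"number"}},"required":["increments"]}

```bash
mkdir -p pics
cat > h.py <<'E'
import numpy as np, cv2
from cell import readout, vision, arm
def snap(n,f):
    c=vision.calibration(n); im=vision.get_image(n); cv2.imwrite(f'pics/{f}.png',im[:,:,::-1]); return c,im
E
python3 - <<'E'
from h import *
for n in('scene','top'):
    c,im=snap(n,n+'0'); print(n,{k:(np.round(v,4).tolist() if k=='pose' else v) for k,v in c.items()})
s=readout.observe(); print(s, arm.tcp_to_grasp)
E
```

```text
scene {'fov_y': 55.77776946955997, 'cx': 283.8686712637442, 'cy': 209.4616449455431, 'pose': [[-0.6612, 0.5334, -0.5274, -0.1349], [-0.7502, -0.4679, 0.4673, 0.5584], [0.0025, 0.7047, 0.7095, 0.9682], [0.0, 0.0, 0.0, 1.0]]}
top {'fov_y': 48.513796505139396, 'cx': 271.9161655712482, 'cy': 219.17047336611955, 'pose': [[-0.0169, 0.994, -0.1079, 0.4034], [-0.9998, -0.0158, 0.0109, -0.0031], [0.0091, 0.1081, 0.9941, 1.3055], [0.0, 0.0, 0.0, 1.0]]}
{'clock': 0.1, 'joints': array([ 1.06140918,  0.43516335,  0.02496349,  1.5739587 , -0.01157527,
        1.13401035, -0.07510714]), 'dq': array([ 0.00036496, -0.0027278 ,  0.00089598, -0.00200785,  0.00071627,
        0.00107312,  0.00045922]), 'joint_efforts': array([ 4.08229200e-03, -6.69128966e+01,  9.88953710e-01, -3.15146434e+01,
       -6.03713770e-02,  3.74653889e-02,  1.00082966e-04]), 'position': array([ 0.24706524, -0.57361668,  0.22603544]), 'ee_rot': array([-3.07554971e+00, -6.34227876e-01,  6.63892363e-04]), 'force': array([-0.14603091, -0.11210531,  0.65369751]), 'ft_torque': array([ 0.03002167,  0.00169641, -0.01128081]), 'gripper_force': 0.0, 'width': 1.0036788257591789} -0.0188
```

View pics/scene0.png

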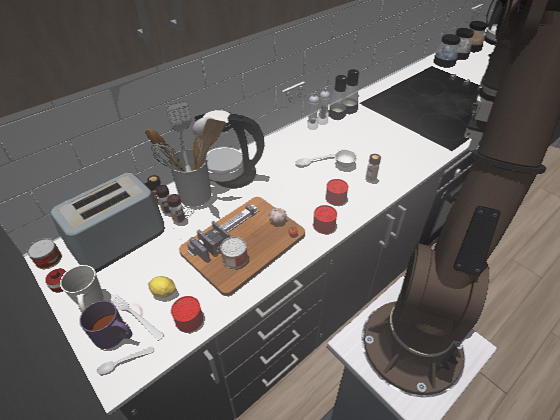

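View pics/top0.png

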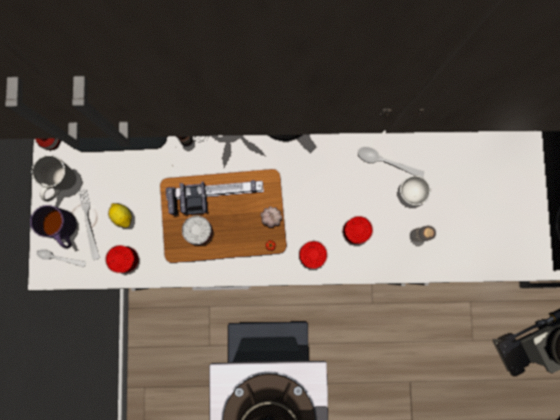

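The scene and top pictures show the board around (225,215) in top, with the bar along row ~190, the nearly shut jaws at its left, the silver tin at (196,230), garlic at (271,217) and tomato at (270,245). I'll enlarge the crops.

Run:
```python
import cv2,numpy as np
a=cv2.imread('pics/top0.png')[160:275,150:300]; b=cv2.imread('pics/scene0.png')[190:300,170:315]
a=cv2.resize(a,None,fx=5.2,fy=5.2,interpolation=2); b=cv2.resize(b,None,fx=5.2,fy=5.2,interpolation=2)
cv2.imwrite('pics/topc.png',a);cv2.imwrite('pics/scenec.png',b);print(a.shape,b.shape)
```

```text
(598, 780, 3) (572, 754, 3)
```

View pics/topc.png

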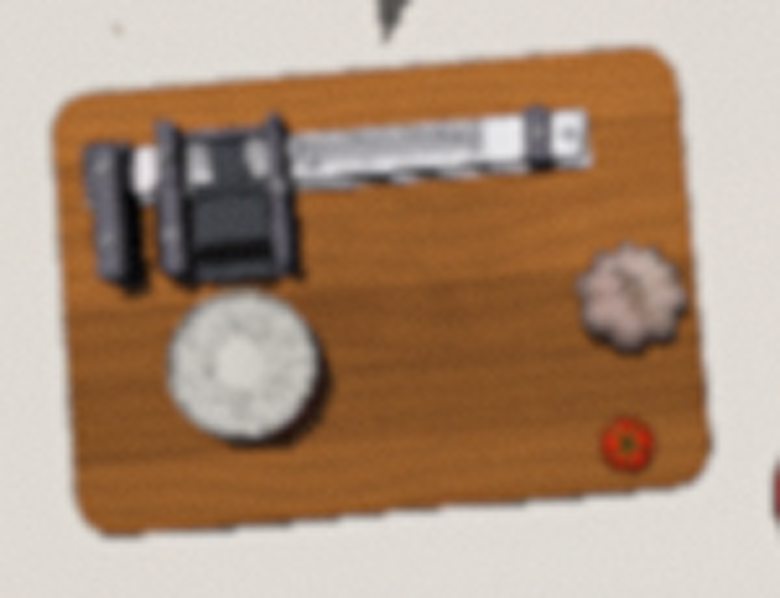

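View pics/scenec.png

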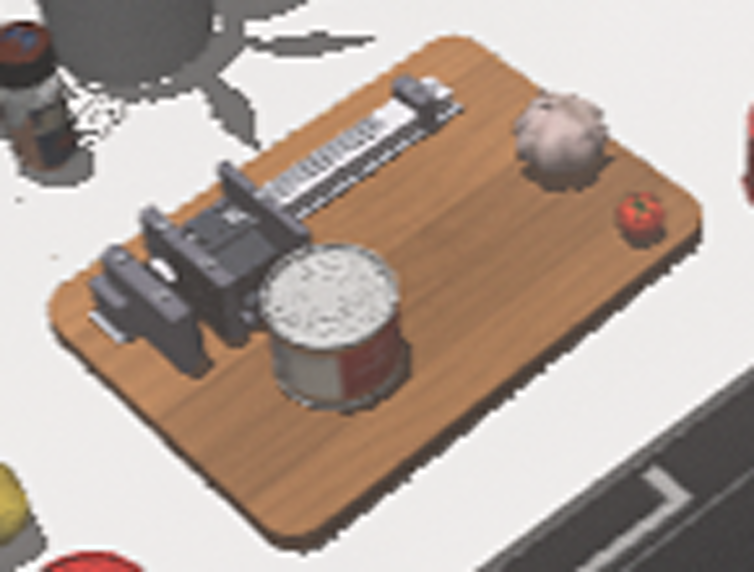

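Top crop: the board edges are clear, the tin top is centred near (244,366), the sliding jaw plate at x≈157–187, heel 270–297, and the fixed jaw's right face at ≈128. In the scene crop, the tin top is centred near (331,297).

```bash
cat >> h.py <<'E'
def ray(c,uv):
    f=210/np.tan(np.radians(c['fov_y']/2)); P=np.array(c['pose'])
    d=P[:3,:3]@np.array([(uv[0]-c['cx'])/f,-(uv[1]-c['cy'])/f,-1]); return P[:3,3],d
def atz(c,uv,z):
    o,d=ray(c,uv); return o+d*(z-o[2])/d[2]
def proj(c,X):
    f=210/np.tan(np.radians(c['fov_y']/2)); P=np.array(c['pose']); q=P[:3,:3].T@(np.asarray(X)-P[:3,3]); return np.array([c['cx']-f*q[0]/q[2],c['cy']+f*q[1]/q[2]])
def tri(a,b):
    (o1,d1),(o2,d2)=a,b; A=np.stack([d1,-d2],1); t=np.linalg.lstsq(A,o2-o1,rcond=None)[0]
    p,q=o1+d1*t[0],o2+d2*t[1]; return (p+q)/2,np.linalg.norm(p-q)
E
python3 - <<'E'
from h import *
T=vision.calibration('top');S=vision.calibration('scene')
t=lambda u,v:(150+(u+.5)/5.2-.5,160+(v+.5)/5.2-.5); s=lambda u,v:(170+(u+.5)/5.2-.5,190+(v+.5)/5.2-.5)
def X(l,m):
    L=lambda p:np.cross([*p[0],1],[*p[1],1]); q=np.cross(L(l),L(m)); return q[:2]/q[2]
le,ri,to,bo=[(53,120),(75,510)],[(677,80),(708,460)],[(80,93),(650,47)],[(110,533),(690,487)]
W=[atz(T,t(*X(a,b)),.019)[:2] for a,b in((to,le),(to,ri),(bo,le),(bo,ri))]
M=[(.12,.17),(.12,-.17),(-.12,.17),(-.12,-.17)]
W=np.array(W);M=np.array(M);c=W.mean(0);A=(W-c);yaw=np.arctan2((M[:,0]*A[:,1]-M[:,1]*A[:,0]).sum(),(M*A).sum())
R=np.array([[np.cos(yaw),-np.sin(yaw)],[np.sin(yaw),np.cos(yaw)]]);print('board',c,yaw,'\n',(A@R).round(4))
p,e=tri(ray(T,t(244,366)),ray(S,s(331,297)));print('tintop',p,e,(p[:2]-c)@R)
# scene corners check
for lab,q in (('left',s(50,310)),('bar end',s(430,85))):print(lab,(atz(S,q,.019)[:2]-c)@R)
B=lambda u,v,z:((atz(T,t(u,v),z)[:2]-c)@R).round(4)
print('plate face',B(162,275,.071),'plate back',B(188,278,.071),'heel in',B(276,275,.069),'heel out',B(298,272,.069),'fixed',B(128,278,.071))
print('bar right end',B(590,165,.04),'stop',B(526,168,.04),'garlic',B(630,297,.045),'tom',B(627,443,.04))
E
```

```text
board [0.55692994 0.12010099] 0.0640922089433967 
 [[ 0.1183  0.168 ]
 [ 0.1192 -0.1683]
 [-0.1185  0.1679]
 [-0.119  -0.1676]]
tintop [0.51078093 0.1825372  0.07694882] 0.0014572209455640441 [-0.04205532  0.06526378]
left [0.10695202 0.16119806]
bar end [ 0.08948726 -0.12323687]
plate face [0.0091 0.1055] plate back [0.0065 0.0923] heel in [0.0047 0.0476] heel out [0.0054 0.0363] fixed [0.0089 0.1229]
bar right end [ 0.0538 -0.1177] stop [ 0.0549 -0.0838] garlic [-0.0184 -0.133 ] tom [-0.0942 -0.1253]
```

Emit:
{"name": "carry_out", "arguments": {
  "increments": [10,20,0,0,0,0.0682,18.7,43.8,-4.8,0,0,0.0682,18.7,43.8,-4.8,0,0,0.0682,18.7,43.8,-4.8,0,0,0.0682,18.7,43.8,-4.8,0,0,0.0682,18.7,43.8,-4.8,0,0,0.0682,18.7,43.8,-4.8,0,0,0.0682,18.7,43.8,-4.8,0,0,0.0682,18.7,43.8,-4.8,0,0,0.0682,18.7,43.8,-4.8,0,0,0.0682,18.7,43.8,-4.8,0,0,0.0682,18.7,43.8,-4.8,0,0,0.0682,18.7,43.8,-4.8,0,0,0.0682,18.7,43.8,-4.8,0,0,0.0682,18.7,43.8,-4.8,0,0,0.0682,18.7,43.8,-4.8,0,0,0.0682,18.7,43.8,-4.8,0,0,0.0682,18.7,43.8,-4.8,0,0,0.0682,0,0,0,0,0,0],
  "grip": 1,
  "newtons": 20
}}

```text
clock: 2.48
position: [0.5739, 0.1962, 0.1448]
ee_rot: [-2.137, -2.299, -0.003]
force: [0.4, -1.9, 0.2]
width: 0.002
gripper_force: 0.0
```

Run:
```python
from h import *
from scipy.spatial.transform import Rotation as Ro
s=readout.observe();c,im=snap('wrist','w1');cv2.imwrite('pics/w1.png',cv2.resize(im[:,:,::-1],(800,600)))
R=Ro.from_rotvec(s['ee_rot']).as_matrix();print(s['position'],R.round(3),s['force'],s['joints'].round(2),s['clock'],c['cx'],c['cy'],c['fov_y'])
c0=np.array([.5569,.1201]);y=.0641;Rb=np.array([[np.cos(y),-np.sin(y)],[np.sin(y),np.cos(y)]])
for n,p,z in(('heel in',(.022,.0465),.069),('plate back',(.022,.0915),.071),('ridge',(.022,.069),.051),('tin',(-.042,.0653),.077)):print(n,(proj(c,[*(c0+Rb@p),z])*800/560).round())
```

```text
[0.57392381 0.19622283 0.14482032] [[-0.073  0.997 -0.001]
 [ 0.997  0.073  0.003]
 [ 0.003 -0.    -1.   ]] [ 0.41803928 -1.85522817  0.21081228] [-0.07  0.54 -0.51  1.69  0.3   1.   -0.61] 2.475 278.39838738129794 209.70739583382618 61.04038153596301
heel in [399. 367.]
plate back [399. 278.]
ridge [399. 313.]
tin [262. 335.]
```

View pics/w1.png

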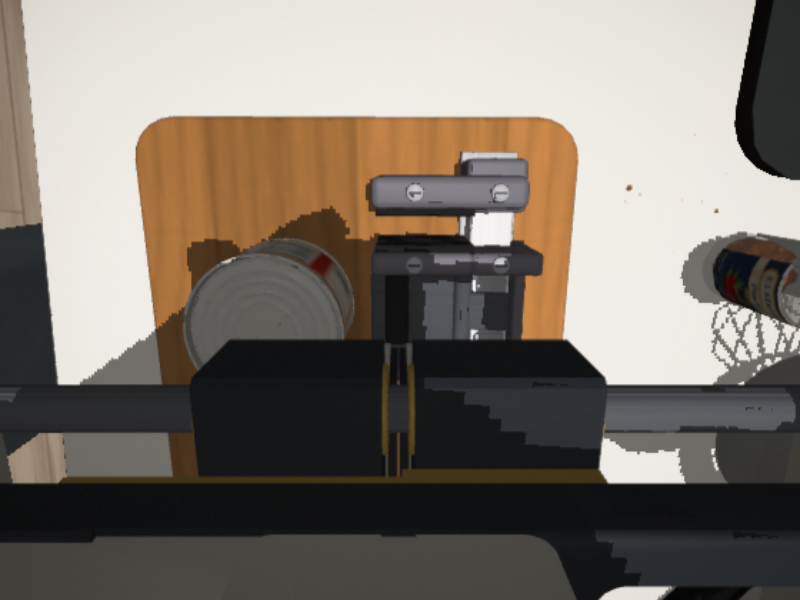

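Wrist picture: plate's rear top edge at row ≈275 (predicted 278), dark ridge at column ≈397 (predicted 399). My estimate holds. I'll check the finger geometry in the camera.

Run:
```python
from h import *
from scipy.spatial.transform import Rotation as Ro
s=readout.observe();c=vision.calibration('wrist');R=Ro.from_rotvec(s['ee_rot']).as_matrix();p=s['position']
print(R.T@(np.array(c['pose'])[:3,3]-p))
for l in([0,0,0],[.0095,.019,0],[.0095,-.019,0],[-.0095,.019,0],[.0095,.019,-.03],[.0095,.019,-.06],[.0375,.095,-.066]):print(l,(proj(c,p+R@l)*800/560).round())
```

```text
[ 0.0651451  -0.00035306 -0.15855636]
[0, 0, 0] [399. 372.]
[0.0095, 0.019, 0] [457. 345.]
[0.0095, -0.019, 0] [341. 345.]
[-0.0095, 0.019, 0] [455. 398.]
[0.0095, 0.019, -0.03] [469. 382.]
[0.0095, 0.019, -0.06] [488. 438.]
[0.0375, 0.095, -0.066] [901. 320.]
```

Run:
```python
from h import *
T=vision.calibration('top');S=vision.calibration('scene');W=vision.calibration('wrist')
for z in(0,.1,.2,.3):print('cab edge',z,atz(T,(230,138),z).round(3))
print('pot base',[atz(S,q,0).round(3) for q in((175,200),(192,208),(211,200))])
for z in(.0,.05,.1,.13):print('wrist pot edge',z,atz(W,(712*.7,440*.7),z).round(3), 'scene rim',atz(S,(190,172),z).round(3))
a=cv2.imread('pics/scene0.png')[95:215,130:290];cv2.imwrite('pics/pot.png',cv2.resize(a,None,fx=4.8,fy=4.8,interpolation=2))
```

```text
cab edge 0 [0.781 0.099 0.   ]
cab edge 0.1 [0.752 0.091 0.1  ]
cab edge 0.2 [0.723 0.083 0.2  ]
cab edge 0.3 [0.695 0.076 0.3  ]
pot base [array([0.873, 0.178, 0.   ]), array([0.799, 0.154, 0.   ]), array([0.789, 0.083, 0.   ])]
wrist pot edge 0.0 [0.788 0.1   0.   ] scene rim [ 0.97   0.056 -0.   ]
wrist pot edge 0.05 [0.752 0.126 0.05 ] scene rim [0.913 0.082 0.05 ]
wrist pot edge 0.1 [0.716 0.152 0.1  ] scene rim [0.856 0.108 0.1  ]
wrist pot edge 0.13 [0.694 0.168 0.13 ] scene rim [0.821 0.123 0.13 ]
```

View pics/pot.png

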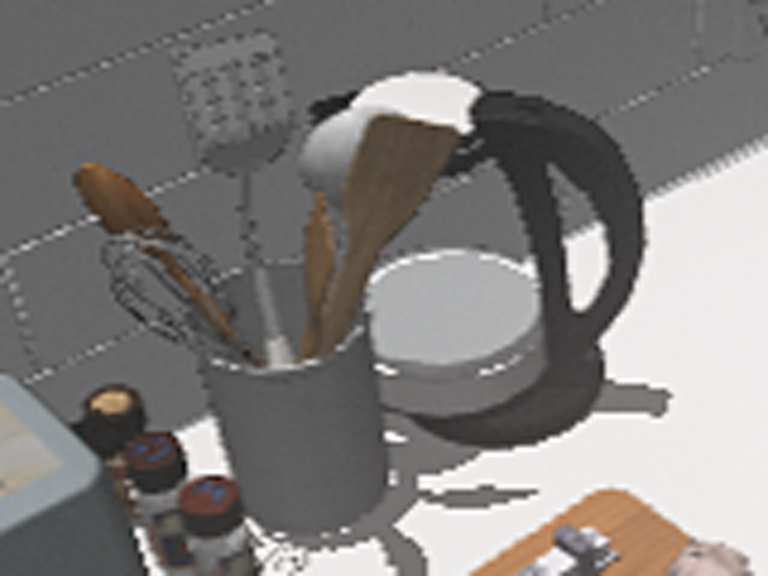

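The pot front is at x≈0.79, and the top camera shows nothing standing before x≈0.72, so there is clearance. Next I descend onto the ridge.

Emit:
{"name": "carry_out", "arguments": {
  "increments": [1.7,-8.8,-15,0,0,-0.009,0,0,-20,0,0,0,0,0,-20,0,0,0,0,0,-20,0,0,0,0,0,-12,0,0,0,0,0,-4,0,0,0,0,0,-3,0,0,0,0,0,-3,0,0,0,0,0,0,0,0,0]
}}

```text
clock: 3.65
position: [0.5769, 0.1817, 0.0482]
ee_rot: [2.16, 2.281, 0.0]
force: [-0.2, -0.0, 0.1]
width: 0.005
gripper_force: 0.0
```

Emit:
{"name": "carry_out", "arguments": {
  "increments": [0,1,-2,0,0,0,0,0,-2,0,0,0,0,0,-2,0,0,0,0,0,-1,0,0,0,0,0,0,0,0,0]
}}

```text
clock: 4.28
position: [0.5774, 0.1829, 0.0421]
ee_rot: [2.16, 2.28, 0.001]
force: [-2.0, -3.0, 12.4]
width: 0.004
gripper_force: 5.9
```

Emit:
{"name": "carry_out", "arguments": {
  "increments": [0.2,-3,0.5,0,0,0,0.3,-5,0,0,0,0,0.5,-8,0,0,0,0,0.5,-8,0,0,0,0,0.5,-8,0,0,0,0,0.5,-8,0,0,0,0,0.5,-8,0,0,0,0,0.5,-8,0,0,0,0,0.5,-8,0,0,0,0,0.5,-8,0,0,0,0,0.5,-8,0,0,0,0,0.5,-8,0,0,0,0,0.5,-8,0,0,0,0,0.5,-8,0,0,0,0,0,0,0,0,0,0]
}}

```text
clock: 6.15
position: [0.5846, 0.0785, 0.0424]
ee_rot: [2.16, 2.279, 0.003]
force: [1.2, -1.1, 7.2]
width: 0.005
gripper_force: 3.7
```

Emit:
{"name": "carry_out", "arguments": {
  "increments": [0.4,-6,0,0,0,0,0.4,-6,0,0,0,0,0.3,-5,0,0,0,0,0.2,-3,0,0,0,0,0.2,-3,0,0,0,0,0,0,0,0,0,0]
}}

```text
clock: 6.9
position: [0.5857, 0.059, 0.0424]
ee_rot: [-2.157, -2.283, -0.007]
force: [1.1, 6.7, 6.4]
width: 0.009
gripper_force: 4.9
```

Run:
```python
from h import *
s=readout.observe();print(s['position'],s['force'])
c,im=snap('top','t2');cv2.imwrite('pics/t2.png',cv2.resize(im[160:275,150:300,::-1],None,fx=5.2,fy=5.2,interpolation=2))
```

```text
[0.58573635 0.05899207 0.04240057] [1.07933951 6.65302458 6.37403144]
```

Emit:
{"name": "carry_out", "arguments": {
  "increments": [0.2,-3,0,0,0,0,0.2,-3,0,0,0,0,0,0,0,0,0,0]
}}

```text
clock: 7.32
position: [0.5858, 0.0588, 0.0425]
ee_rot: [-2.149, -2.285, -0.015]
force: [-1.2, 21.3, 2.0]
width: 0.001
gripper_force: 11.7
```

Emit:
{"name": "carry_out", "arguments": {
  "increments": [-0.5,7,0,0,0,0,-0.5,7,2,0,0,0,0,0,15,0,0,0,0,0,25,0,0,0,0,0,25,0,0,-0.1,0,0,20,0,0,-0.16,-16,8,10,0,0,-0.16,-16,8,0,0,0,-0.16,-16,8,0,0,0,-0.16,-16,8,0,0,0,-0.16,-16,8,0,0,0,-0.16,-16,8,0,0,0,-0.16,-16,8,0,0,0,-0.16,-16,8,0,0,0,-0.16,-16,8,0,0,0,-0.19,0,0,0,0,0,0,0,0,0,0,0],
  "grip": 0.5
}}

```text
schema error: expected a multiple of 6 numbers
```

Run:
```python
from h import *
from scipy.spatial.transform import Rotation as Ro
s=readout.observe();R=Ro.from_rotvec(s['ee_rot']).as_matrix();print(s['position'],R.round(3),s['joints'].round(2),s['width'],s['force'])
c,im=snap('wrist','w3');cv2.imwrite('pics/w3.png',cv2.resize(im[:,:,::-1],(800,600)))
c0=np.array([.5569,.1201]);y=.0641;Rb=np.array([[np.cos(y),-np.sin(y)],[np.sin(y),np.cos(y)]])
for n,p,z in(('tin',(-.042,.0653),.077),('jawface',(.01,-.0125),.071),('fixed',(.01,.122),.071)):print(n,(proj(c,[*(c0+Rb@p),z])*800/560).round())
```

```text
[0.58576775 0.05882931 0.04249601] [[-0.061  0.998  0.003]
 [ 0.998  0.061  0.01 ]
 [ 0.01   0.004 -1.   ]] [ 0.14  0.63 -0.47  1.82  0.38  0.77 -0.46] 0.0008132541449083552 [-1.18559771 21.3196245   1.96737421]
tin [  76. -144.]
jawface [341. 229.]
fixed [ 320. -471.]
```

View pics/w3.png

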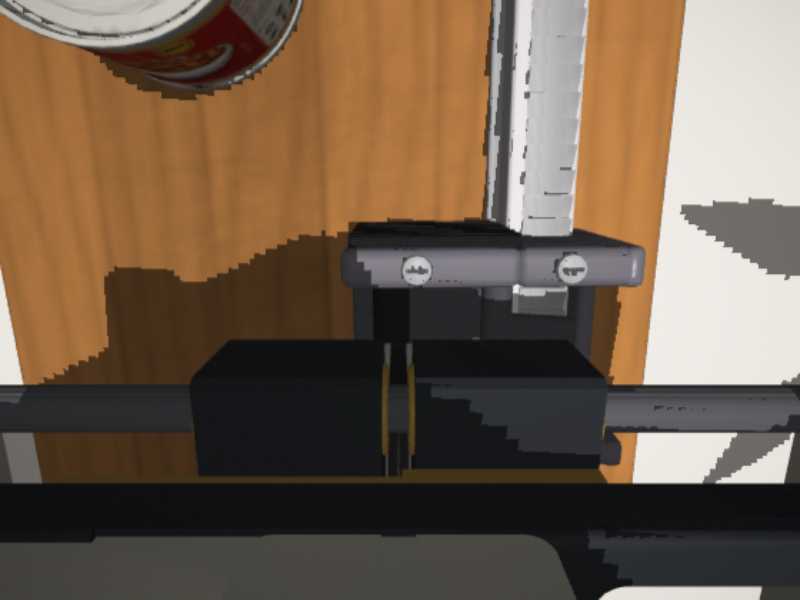

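The move was refused whole. The picture shows the jaw open at the stop (plate at rows 225–285) and the tin untouched at upper left. I'll send it again in two calls.

Emit:
{"name": "carry_out", "arguments": {
  "increments": [-0.5,7,0,0,0,0,-0.5,7,2,0,0,0,0,0,15,0,0,0,0,0,25,0,0,0,0,0,25,0,0,0,0,0,20,0,0,0]
}}

```text
clock: 8.12
position: [0.5842, 0.0636, 0.1303]
ee_rot: [2.16, 2.281, 0.001]
force: [0.5, 0.1, 0.0]
width: 0.008
gripper_force: 0.0
```

Emit:
{"name": "carry_out", "arguments": {
  "increments": [-16,8,10,0,0,-0.16,-16,8,0,0,0,-0.16,-16,8,0,0,0,-0.16,-16,8,0,0,0,-0.16,-16,8,0,0,0,-0.16,-16,8,0,0,0,-0.16,-16,8,0,0,0,-0.16,-16,8,0,0,0,-0.16,-16,8,0,0,0,-0.16,0,8,0,0,0,-0.13,0,8,0,0,0,0,0,0,0,0,0,0,0,0,0,0,0,0],
  "grip": 0.5
}}

```text
clock: 9.75
position: [0.4404, 0.1514, 0.1386]
ee_rot: [3.14, 0.089, -0.0]
force: [0.4, -0.1, 0.2]
width: 0.498
gripper_force: 0.0
```

Run:
```python
from h import *
from scipy.spatial.transform import Rotation as Ro
s=readout.observe();R=Ro.from_rotvec(s['ee_rot']).as_matrix();print(s['position'],R.round(3),s['joints'].round(2),s['width'],s['force'])
c,im=snap('wrist','w4');cv2.imwrite('pics/w4.png',cv2.resize(im[:,:,::-1],(800,600)))
c0=np.array([.5569,.1201]);y=.0641;Rb=np.array([[np.cos(y),-np.sin(y)],[np.sin(y),np.cos(y)]])
for n,p,z in(('tin',(-.042,.0653),.077),('jawface',(.01,-.0125),.071),('fixed',(.01,.122),.071)):print(n,(proj(c,[*(c0+Rb@p),z])*800/560).round())
```

```text
[0.44035793 0.15142674 0.1386274 ] [[ 0.998  0.057 -0.   ]
 [ 0.057 -0.998 -0.   ]
 [-0.     0.    -1.   ]] [-0.27  0.3  -0.22  2.04  0.09  0.81 -2.05] 0.4983826529273844 [ 0.40164642 -0.07451979  0.20053519]
tin [331. 154.]
jawface [521.  18.]
fixed [187.  21.]
```

View pics/w4.png

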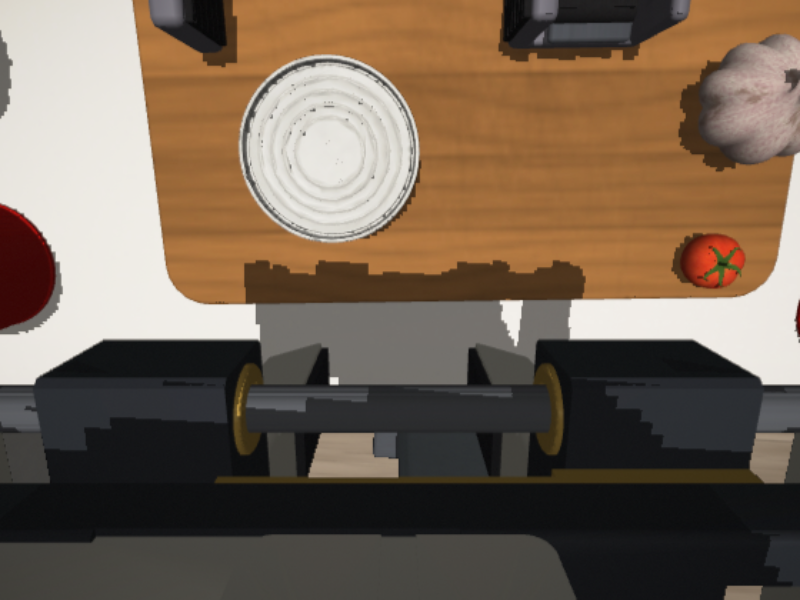

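Tin seen at (331,149), predicted (331,154). I'll move across in front of it, descend, then push.

Emit:
{"name": "carry_out", "arguments": {
  "increments": [0,9,0,0,0,0.005,0,9,-14,0,0,0,0,9,-22,0,0,0,0,0,-22,0,0,0,0,0,-22,0,0,0,0,0,-15,0,0,0,0,0,-8,0,0,0,0,0,0,0,0,0,8,0.5,0,0,0,0,8,0.5,0,0,0,0,8,0.5,0,0,0,0,6,0.4,0,0,0,0,0,0,0,0,0,0]
}}

```text
clock: 11.42
position: [0.4708, 0.1807, 0.0356]
ee_rot: [-3.14, -0.094, -0.0]
force: [-0.1, 0.3, -0.6]
width: 0.499
gripper_force: 0.0
```

Emit:
{"name": "carry_out", "arguments": {
  "increments": [4,0.8,0,0,0,0,6,1.2,0,0,0,0,6,1.2,0,0,0,0,6,1.2,0,0,0,0,6,1.2,0,0,0,0,6,1.2,0,0,0,0,6,1.2,0,0,0,0,6,1.2,0,0,0,0,6,1.2,0,0,0,0,5,1,0,0,0,0,0,0,0,0,0,0]
}}

```text
clock: 12.8
position: [0.528, 0.1923, 0.0357]
ee_rot: [-3.14, -0.095, -0.001]
force: [0.5, -1.0, -0.2]
width: 0.499
gripper_force: 0.0
```

Run:
```python
from h import *
s=readout.observe();print(s['position'],s['force'],s['clock'])
c,im=snap('wrist','w5');cv2.imwrite('pics/w5.png',cv2.resize(im[:,:,::-1],(800,600)))
c0=np.array([.5569,.1201]);y=.0641;Rb=np.array([[np.cos(y),-np.sin(y)],[np.sin(y),np.cos(y)]])
print((s['position'][:2]-c0)@Rb)
for n,p,z in(('tin',(.022,.075),.077),('bar',(.06,.055),.04)):print(n,(proj(c,[*(c0+Rb@p),z])*800/560).round())
```

```text
[0.52799617 0.19227598 0.03574372] [ 0.46261186 -1.018436   -0.21162582] 12.8
[-0.02422116  0.07387922]
tin [390. 255.]
bar [461. 102.]
```

Emit:
{"name": "carry_out", "arguments": {
  "increments": [4,0.3,0,0,0,0,3,0.2,0,0,0,0,2,0.1,0,0,0,0,0,0,0,0,0,0,0,0,0,0,0,0]
}}

```text
clock: 13.48
position: [0.5349, 0.1926, 0.0355]
ee_rot: [3.139, 0.096, -0.004]
force: [-6.6, -0.6, 4.4]
width: 0.498
gripper_force: 3.7
```

Run:
```python
from h import *
s=readout.observe();print(s['position'],s['force'],s['clock'])
c,im=snap('wrist','w5');cv2.imwrite('pics/w5.png',cv2.resize(im[:,:,::-1],(800,600)))
c0=np.array([.5569,.1201]);y=.0641;Rb=np.array([[np.cos(y),-np.sin(y)],[np.sin(y),np.cos(y)]])
print((s['position'][:2]-c0)@Rb)
for n,p,z in(('tin',(.022,.075),.077),('tintop',(.0595,.075),.077),('l',(.022,.1125),.077),('r',(.022,.0375),.077),('bar',(.06,.055),.04)):print(n,(proj(c,[*(c0+Rb@p),z])*800/560).round())
```

```text
[0.53488766 0.19262315 0.03546418] [-6.60790127 -0.59594847  4.43316545] 13.475
[-0.01732158  0.07378423]
tin [390. 285.]
tintop [388. 116.]
l [230. 286.]
r [549. 284.]
bar [460. 127.]
```

View pics/w5.png

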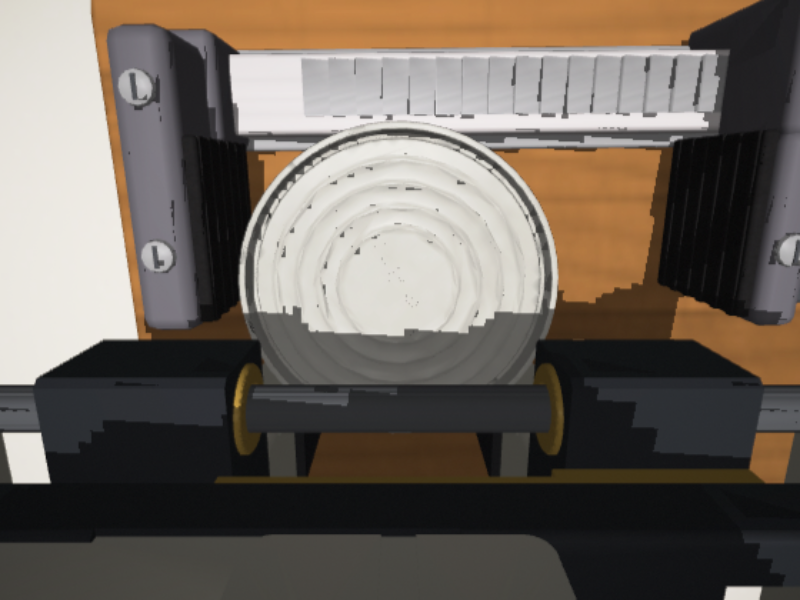

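Picture: the tin stands against the bar (its rear rim over the bar front at row ≈125), ~9 mm from the fixed jaw (left), with the sliding jaw fully open at right. Back out, then go to the jaw pocket.

Emit:
{"name": "carry_out", "arguments": {
  "increments": [-8,-0.5,0,0,0,0,-16,-1,0,0,0,0,-16,-1,0,0,0,0,0,0,15,0,0,0,0,0,25,0,0,0,0,0,25,0,0,0,0,0,25,0,0,0,0,0,5,0,0,0]
}}

```text
clock: 14.52
position: [0.4984, 0.1908, 0.1333]
ee_rot: [-3.138, -0.094, -0.007]
force: [-0.7, -0.6, -0.4]
width: 0.501
gripper_force: 0.0
```

Emit:
{"name": "carry_out", "arguments": {
  "increments": [9,-11.5,0,0,0,0.157,9,-11.5,0,0,0,0.157,9,-11.5,0,0,0,0.157,9,-11.5,0,0,0,0.157,9,-11.5,0,0,0,0.157,9,-11.5,0,0,0,0.157,9,-11.5,0,0,0,0.157,9,-11.5,0,0,0,0.157,9,-11.5,0,0,0,0.157,9,-11.5,0,0,0,0.157,0,0,0,0,0,0,0,0,0,0,0,0],
  "grip": 1
}}

```text
clock: 16.02
position: [0.586, 0.0757, 0.1305]
ee_rot: [-2.158, -2.283, -0.0]
force: [0.0, 0.9, 0.0]
width: 0.004
gripper_force: 0.0
```

Emit:
{"name": "carry_out", "arguments": {
  "increments": [2,-2.5,-18,0,0,0,0,0,-20,0,0,0,0,0,-20,0,0,0,0,0,-12,0,0,0,0,0,-4,0,0,0,0,0,0,0,0,0,-0.4,6,0,0,0,0,-0.4,6,0,0,0,0,-0.4,6,0,0,0,0,-0.4,6,0,0,0,0,-0.4,6,0,0,0,0,-0.4,6,0,0,0,0,-0.4,6,0,0,0,0,0,0,0,0,0,0]
}}

```text
clock: 17.77
position: [0.5858, 0.1144, 0.057]
ee_rot: [2.154, 2.285, -0.0]
force: [-0.3, -1.3, 0.1]
width: 0.008
gripper_force: 0.9
```

Emit:
{"name": "carry_out", "arguments": {
  "increments": [-0.4,6,0,0,0,0,-0.4,6,0,0,0,0,-0.4,6,0,0,0,0,-0.3,5,0,0,0,0,-0.2,4,0,0,0,0,-0.2,3,0,0,0,0,0,2,0,0,0,0,0,0,0,0,0,0,0,0,0,0,0,0]
}}

```text
clock: 18.9
position: [0.5837, 0.1429, 0.0567]
ee_rot: [2.155, 2.282, -0.006]
force: [-0.5, -12.8, 6.2]
width: 0.003
gripper_force: 6.2
```

Emit:
{"name": "carry_out", "arguments": {
  "increments": [-0.1,2,0,0,0,0,-0.1,2,0,0,0,0,0,0,0,0,0,0]
}}

```text
clock: 19.27
position: [0.5837, 0.143, 0.0567]
ee_rot: [2.156, 2.277, -0.013]
force: [-1.3, -22.4, 11.7]
width: 0.006
gripper_force: 11.2
```

The jaw stalls at 22 N with the tin snug. I'll back off, lift clear and look.

Emit:
{"name": "carry_out", "arguments": {
  "increments": [0.3,-6,0,0,0,0,0.5,-9,0,0,0,0,0,0,15,0,0,0,0,0,25,0,0,0,0,-20,25,0,0,0,0,-35,25,0,0,0,0,-40,10,0,0,0,0,-40,0,0,0,0,0,0,0,0,0,0,0,0,0,0,0,0]
}}

```text
clock: 20.52
position: [0.5844, 0.0021, 0.1575]
ee_rot: [-2.153, -2.287, -0.002]
force: [0.5, 1.0, 0.3]
width: 0.002
gripper_force: 0.0
```

Run:
```python
from h import *
s=readout.observe();print(s['position'],s['force'],s['clock'])
c,im=snap('top','t6');a=cv2.resize(im[160:275,150:300,::-1],None,fx=5.2,fy=5.2,interpolation=2);cv2.imwrite('pics/t6.png',a)
c0=np.array([.5569,.1201]);y=.0641;Rb=np.array([[np.cos(y),-np.sin(y)],[np.sin(y),np.cos(y)]])
t=lambda p,z:((proj(c,[*(c0+Rb@p),z])-[150,160])*5.2+2).round()
for n,p,z in(('tin',(.022,.0845),.077),('fixed',(.01,.122),.071),('slide face',(.01,.047),.071),('back',(.01,.033),.071)):print(n,t(p,z))
```

```text
[0.58436247 0.00206102 0.15745762] [0.50045812 0.99906534 0.30914752] 20.525
tin [199. 245.]
fixed [130. 276.]
slide face [276. 264.]
back [303. 262.]
```

View pics/t6.png

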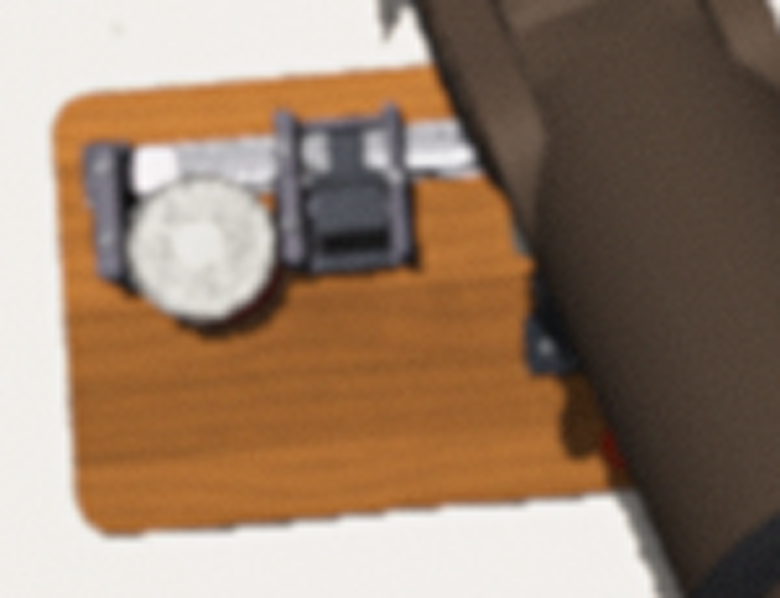

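The final picture shows the tin at (202,250), against the fixed jaw and the bar. The sliding jaw's plate touches it at x≈278 and the gripper is clear. Both the stall position and the image give a gap of about 0.076 m, so I'm handing in.

```bash
python3 -c "
from cell import arm
print(arm.sign_off())"
```

```text
the job is handed in; nothing more can be done
None
```

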